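# Open the guard and hold the index plunger out

## Robot

A 6-joint arm with a two-finger parallel gripper is mounted at the origin on a cart in front of the work surface, level with it; the furniture and walls round the work are solid. World frame = base frame: x ahead of the robot, y to its left, z up, the work surface at z = 0. Lengths are in mm, angles in rad, forces in N, time in s.
With the tool pointing down it reaches from about 275 to 750 mm from the base axis. Payload 10.2 kg.
Tool frame: the origin (TCP) lies on the centre line of the jaws, within the pads' length; the fingertips stand 19 mm ahead of it and the grasp point (between the pads) is the TCP; z points along the fingers, y is the line along which they close (so a half turn about z gives the same grasp; the last joint's range is limited). The gripper opens to 85 mm and grips with 20 to 120 N. Pads are 22 mm wide; open, the fingers measure 114 mm over their backs; the gripper's body (76 mm by 85 mm) begins 54 mm behind the grasp point. The pads swing forward as they close: fully open they stand 13 mm farther back than shut.
Start: joints at [1.07, 0.313, 1.498, -0, 1.331, -0.223], TCP at [143.989, 504.875, 250.294] pointing down, gripper open.
Joint ranges: [-2.94, 2.94], [-0.97, 2.17], [0.19, 2.56], [-1.23, 4.37], [0.02, 3.11], [-2.88, 2.88]. Speed limits (rad/s): [2.39, 2.39, 3.01, 3.14, 3.14, 3.14].

## Interface

Orientations are given as a unit quaternion [w, x, y, z].
In Python, from rig import sense, capture, finish_job, regions_of, mark_of gives the robot as it stands.
- The arm moves only by the tool jog_arm, never from a script. Its argument "series" is text: rows parted by semicolons, each of 7 numbers parted by spaces: the shift along the tool's x, y, z in units of 0.4 m (1.0 is 0.4 m), then the turn, a rotation vector about the tool's x, y, z in units of pi/2 rad (1.0 is pi/2 rad), then the opening, from -1 (shut) to 1 (fully open). A call has 1 to 20 rows; each row is the pose to reach, as a shift and turn from the pose commanded when the call began, along the tool's axes at that moment; what a row does not reach only later rows make up. A row lasts 1/8 s, in which the tool goes at most 62.5 mm and 10.7 degrees, less where a joint would pass 70% of its speed; a pose out of reach is approached as far as the arm can. A call with a number of a shift or a turn outside -1 to 1 is refused whole. A call with a gripper value outside its range is refused whole. The fingers move at their own pace and stop on an object; "grip_force" is the grip in N (left out, the last holds). Time passes only in rows, so rows that repeat a pose let the fingers close. It gives the time, the measured TCP pose, the force, the opening and the grip force at its end, in the units of the state.
- sense(): the state, without advancing time (a new reading comes with each control period).
- capture(name): name is "scene" or "top" or "wrist"; returns a dict with "img" (420x560x3 uint8, red, green, blue), "intrinsics" (3x3 intrinsics, pixels), "dist_coeffs" ([k1, k2, p1, p2, k3] as OpenCV has them; the pictures are not rectified), "R" (3x3) and "t" (3): a world point X has camera coordinates R X + t. Camera axes: x right, y down, z forward; pixel columns grow to the right and rows downward; lengths in mm; the calibration is good to about 2 mm. A picture is of the moment at which its call begins. There is no depth.
- finish_job(): hands the job in; it is judged then, once.
Trained networks look in a picture, given as the dict that the camera call returned (one of the last four; its "shot" number tells which), for a name from the list of things; names that differ only in an ending like _2 or _b are one class to them, and where a whole thing is asked for, a point or a joint stands for the part that bears it (a point fixed in the world has none). Each returns a list of dicts, best first, with "confidence" (0 to 1); they miss things now and then, are a little off and sometimes report something else, mostly with a low value. They report only what shows in the picture. A call takes as long as a camera call.
- regions_of(label, picture): "region" (420x560 bool, what is visible of it) and "point" ([row, column] in pixels, amid what is visible of it).
- mark_of(label, picture): "point" ([row, column] in pixels: a listed point, or the origin of a listed thing).
The state is a dict: "time_s": time; "joints": joint angles; "dq": joint speeds; "tau": joint torques, N m; "eef_pos": TCP position; "ee_rot": TCP orientation; "force": force on the tool from outside, world axes, zero at the start; "wrist_torque": the same for the moment, N m; "grip_width": opening from 0.0 (shut) to 1.0 (fully open); "grip_force": force on a finger pad.
Only numpy, scipy, OpenCV 4.12 (cv2) and the standard library are available. Lean on these libraries where they do the work, as an engineer would, in place of code of your own. Each camera call takes 0.05 s, during which the arm holds its last target. There are 200 camera calls.

## Task

Take the clear guard door of the bench indexing head by its bar handle and swing it wide open, at least 75 degrees, before you pull the plunger. Then pull the red sprung plunger knob straight out until it stops, so that its pin is clear of the hole in the index plate, and finish while the gripper is still holding it fully out, with the door left open. Leave the tin, the spanner and the flat steel offcut where they lie.

Things in the scene. Friction and masses are not known exactly. Their poses are not given: they have to be found in the camera images.
- indexer: Green indexing head, fixed to the bench: base 147 x 176 x 10 mm, two yellow guard side panels 158 mm high, 162 mm apart inside, open above. Origin on the bench under the spindle; x to the back, y left seen from the front, z up; its front faces -x. Shut door at x = -93 mm. Plunger axis y = 0, z = 123 mm, along x; behind the knob a bracket 34 mm wide, 138 mm high at x = -40 mm with a bush to -50 mm.
- guard_door (a joint): Guard door angle, rad: 0 shut, stop at 1.8; at the start 0 to 0.25. Clear window in a yellow frame, leaf 160 mm wide, 5 mm thick, 13 to 159 mm above the bench. Upright hinge at its left seen from the front; it swings forwards and to the left, clockwise from above. It stays where left (hinge friction 0.06 N m).
- door_hinge (a point): Point on the guard door's upright hinge axis, 133 mm above the bench (the same height as handle_grip).
- handle_grip (a point): Grip point on the guard door's handle: an upright round dark steel bar, 12 mm thick, 35 mm in front of the leaf, 146 mm from the hinge along the leaf. The bar reaches 23 mm above and 59 mm below this point, both ends bent back to the leaf. Free from above, with fingers left and right of it. 133 mm above the bench.
- plunger (a joint): How far the plunger is pulled out, m: 0 with its pin fully in the seat hole of the steel index plate, 0.016 at the stop. A spring pulls it in with about 5.6 N at 0 and 11.2 N at the stop, so it goes home when let go. The 8 mm pin leaves the hole at 0.009.
- knob_grip (a point): Centre of the plunger's red ribbed round knob, 26 mm in diameter, 22 mm long, axis level, pulled out along -x of indexer (to the front). 123 mm above the bench; at rest 69 mm in front of the head's origin. With the door shut its front end is about 10 mm behind the leaf. Free from above, with fingers left and right of it.
- grease_tin: Bystander: flat round tin with green lid, 66 mm in diameter, 26 mm high; origin at the centre of its underside.
- spanner_17: Bystander: steel combination spanner lying flat, 183 x 33 x 8 mm; origin at the centre of its underside.
- flat_offcut: Bystander: flat bar offcut of dull steel lying flat, 125 x 40 x 10 mm; origin at the centre of its underside.

How it is judged (in metres and radians):
On the way:
1. the guard door is being pulled open by its handle (fingers on the handle, door past 0.35 rad) (value of joint guard_door above 0.35 rad and (contact force between the fingers and handle_bar above 0.3 N or contact force between the fingers and handle_upper_end above 0.3 N or contact force between the fingers and handle_lower_end above 0.3 N)), for 0.1 s.
At the end, for the whole second after the job is handed in: The guard door stands open by more than 1.2 rad and the gripper's fingers hold the plunger (over 2 N of contact) pulled out more than 13.5 mm of its 16 mm, through the last second (value of joint guard_door above 1.2 rad and value of joint plunger above 0.0135 m and contact force between the fingers and red_knob above 2 N); the arm keeps its last pose, push and grip.
It fails at once if the plunger is pulled more than 4 mm before the door is open by 1.2 rad (value of joint plunger above 0.004 m and value of joint guard_door below 1.2 rad).
It fails at once if the tin, the spanner or the flat offcut is shifted by more than 25 mm (distance of any of grease_tin, spanner_17, flat_offcut from where it was at the start of the episode above 0.025 m).
It also fails if it takes over 43 s, if anything falls off the work surface, if the arm or the gripper's body presses on something with over 40 N, if the wrist force passes 120 N, or if a joint passes its speed limit or range.

## Working session

There is one attempt and no reset: what is moved stays moved. The work goes in short steps, Python scripts to look and compute and a tool call to move; the robot and the scene stay as the last step left them, time stands still between calls to the robot, and variables do not carry over. Pictures are saved under pics/ and viewed, at most 10 in all, crops included, and the job is handed in when it is done.

Besides the shell and the picture viewer there is one more tool, called after "Call:" as name(argument=value, ...) on one line, values as JSON. jog_arm: Moves the arm, as the interface text tells. Shifts and turns lie within -1 to 1; 1 stands for 0.4 m of shift or pi/2 rad of turn. Its arguments: {"type":"object","properties":{"series":{"type":"string"},"grip_force":{"type":"number"}},"required":["series"]}

```bash
mkdir -p pics
cat > h.py <<'E'
import numpy as np, cv2
from rig import *
def und(c,p):
    q=cv2.undistortPoints(np.array([[[p[1],p[0]]]],float),np.array(c["intrinsics"]),np.array(c["dist_coeffs"]))[0,0]
    R=np.array(c["R"]);d=R.T@np.array([q[0],q[1],1]);o=-R.T@np.array(c["t"]);return o,d/np.linalg.norm(d)
def tri(rays):
    A=sum(np.eye(3)-np.outer(d,d) for o,d in rays);b=sum((np.eye(3)-np.outer(d,d))@o for o,d in rays)
    X=np.linalg.solve(A,b);return X,[np.linalg.norm((np.eye(3)-np.outer(d,d))@(X-o)) for o,d in rays]
def atz(ray,z):
    o,d=ray;return o+d*(z-o[2])/d[2]
E
cat > a.py <<'E'
from h import *
np.set_printoptions(precision=1,suppress=True)
ims={n:capture(n) for n in("scene","top","wrist")}
cv2.imwrite("pics/a.png",cv2.cvtColor(np.hstack([cv2.resize(ims[n]["img"],(400,300)) for n in("scene","top")]),cv2.COLOR_RGB2BGR))
for n in ims: cv2.imwrite(f"pics/{n}.png",cv2.cvtColor(ims[n]["img"],cv2.COLOR_RGB2BGR))
H=dict(indexer=0,door_hinge=133,handle_grip=133,knob_grip=123,grease_tin=0,spanner_17=0,flat_offcut=0)
for l,z in H.items():
    rs=[]
    for n,c in ims.items():
        m=mark_of(l,c)
        if m:
            r=und(c,m[0]["point"]);print(l,n,np.array(m[0]["point"]),round(m[0]["confidence"],2),atz(r,z))
            if m[0]["confidence"]>.4: rs.append(r)
    if len(rs)>1: print("   tri",*tri(rs))
print(sense()["ee_rot"],sense()["time_s"])
E
python3 a.py
```

```text
indexer scene [246.1 324.9] 0.68 [ 515.1 -396.2    0. ]
indexer top [210.8 324.6] 0.71 [ 510.4 -394.7    0. ]
   tri [ 511.2 -396.     2.8] [np.float64(2.018156905117788), np.float64(2.018156905117899)]
door_hinge scene [190.5 287.3] 0.92 [ 519.5 -263.8  133. ]
handle_grip scene [235.6 276. ] 0.62 [ 363.7 -336.4  133. ]
handle_grip top [260.1 298. ] 0.79 [ 369.4 -326.1  133. ]
   tri [ 372.1 -328.1  120.6] [np.float64(2.056746568906587), np.float64(2.056746568906638)]
knob_grip scene [215.9 299.9] 0.62 [ 465.3 -340.3  123. ]
knob_grip top [215.3 306.7] 0.67 [ 473.6 -343.1  123. ]
   tri [ 471.9 -340.5  118.8] [np.float64(3.6778886663140837), np.float64(3.6778886663139936)]
grease_tin scene [289.1 331.7] 0.62 [ 396.6 -488.4    0. ]
grease_tin top [255.9 361.5] 0.58 [ 399.8 -489.2    0. ]
   tri [ 399.2 -488.5   -2.3] [np.float64(1.301267425057948), np.float64(1.3012674250579621)]
spanner_17 scene [206.9 215.5] 0.58 [461.9 -47.4   0. ]
spanner_17 top [223.8 188.3] 0.85 [463.4 -53.6   0. ]
   tri [460.8 -52.3   3.7] [np.float64(2.744160113361936), np.float64(2.744160113361901)]
flat_offcut scene [172.4 258.9] 0.55 [669.3 -54.6   0. ]
flat_offcut top [148.8 194. ] 0.98 [660.4 -53.8   0. ]
   tri [660.6 -57.3   6.4] [np.float64(3.223185088759041), np.float64(3.2231850887592395)]
[-0.   0.1  1.  -0. ] 1.2
```

View pics/scene.png

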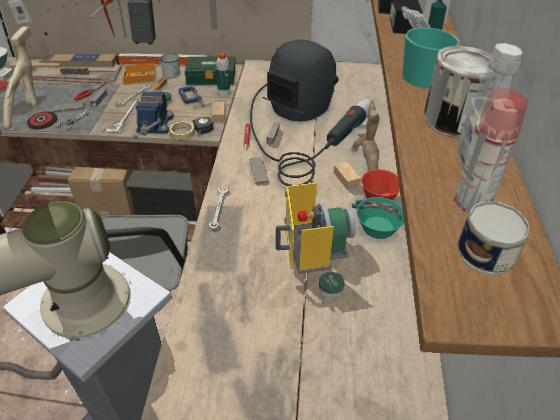

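View pics/top.png

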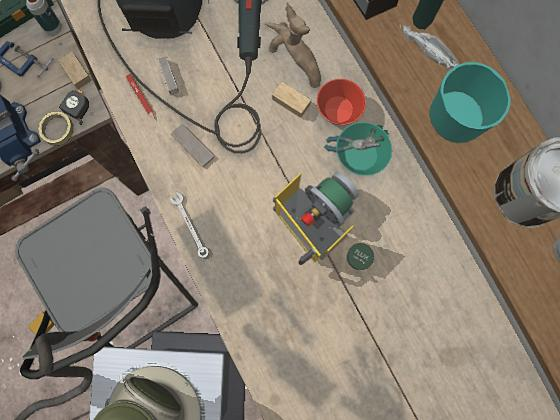

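```bash
cat >> h.py <<'E'
from scipy.spatial.transform import Rotation as Ro
def rot(s): w,x,y,z=s["ee_rot"]; return Ro.from_quat([x,y,z,w])
def rows(targets):
    """targets: (x,y,z,tool-y angle deg); pointing down"""
    s=sense();R=rot(s);p=np.array(s["eef_pos"])
    for x,y,z,a in targets:
        a=np.radians(a);Y=np.array([np.cos(a),np.sin(a),0]);Z=np.array([0,0,-1.]);T=Ro.from_matrix(np.c_[np.cross(Y,Z),Y,Z])
        print(np.round(R.inv().apply([x,y,z]-p)/400,4),np.round((R.inv()*T).as_rotvec()/(np.pi/2),3))
E
python3 -c "
from h import *
s=sense();print(rot(s).as_matrix().round(3),s['time_s'],s['force'])
rows([(330,400,280,70),(450,100,300,50),(400,-250,300,35.5)])"
```

```text
[[-0.962  0.274 -0.   ]
 [ 0.274  0.962 -0.   ]
 [ 0.    -0.    -1.   ]] 1.2 [-0.0443174  -1.49989063  0.16864867]
[-0.5191 -0.1246 -0.0743] [-0.    -0.     0.045]
[-1.0133 -0.7635 -0.1243] [-0.     0.     0.268]
[-1.1331 -1.6393 -0.1242] [-0.     0.     0.429]
```

Call:
jog_arm(series="-0.52 -0.12 -0.07 0 0 0.05 1;-0.52 -0.12 -0.07 0 0 0.05 1;-0.52 -0.12 -0.07 0 0 0.05 1;-0.9 -0.75 -0.12 0 0 0.27 1;-0.9 -0.75 -0.12 0 0 0.27 1;-0.9 -0.75 -0.12 0 0 0.27 1;-0.9 -0.75 -0.12 0 0 0.27 1;-0.9 -0.75 -0.12 0 0 0.27 1")

```text
time_s: 2.2
eef_pos: [407.4, 118.1, 298.5]
ee_rot: [0.0, 0.344, 0.939, 0.0]
force: [0.7, 0.3, 0.7]
grip_width: 0.997
grip_force: 0.0
```

```bash
python3 -c "
from h import *
s=sense();print(s['eef_pos'],s['joints'],s['time_s'])
rows([(400,-100,300,42),(390,-230,300,35.5)])"
```

```text
[407.38565172 118.05158158 298.51632636] [ 4.25408092e-03  5.07908849e-02  1.68774732e+00  7.49816982e-05
  1.40224141e+00 -8.64705454e-01] 2.2
[-0.3379 -0.4282 -0.0038] [0.    0.    0.087]
[-0.5286 -0.6925 -0.0038] [0.    0.    0.159]
```

Call:
jog_arm(series="-0.34 -0.43 0 0 0 0.09 1;-0.34 -0.43 0 0 0 0.09 1;-0.34 -0.43 0 0 0 0.09 1;-0.53 -0.69 0 0 0 0.16 1;-0.53 -0.69 0 0 0 0.16 1;-0.53 -0.69 0 0 0 0.16 1;-0.53 -0.69 0 0 0 0.16 1;-0.53 -0.69 0 0 0 0.16 1")

```text
time_s: 3.2
eef_pos: [390.8, -227.0, 298.1]
ee_rot: [-0.0, 0.459, 0.889, 0.0]
force: [-0.2, -0.3, -0.2]
grip_width: 0.999
grip_force: 0.0
```

```bash
python3 a.py; python3 -c "
from h import *
s=sense();print(s['eef_pos'],s['joints'],s['time_s'])"
```

```text
indexer scene [245.  326.6] 0.66 [ 521.4 -397.9    0. ]
indexer top [210.9 323. ] 0.68 [ 510.  -390.7    0. ]
indexer wrist [301.8 276.1] 0.93 [ 510.7 -393.3    0. ]
   tri [ 513.1 -394.5    1.1] [np.float64(7.629504038012902), np.float64(5.043978851477041), np.float64(2.8454755839183674)]
door_hinge scene [188.7 286.7] 0.94 [ 524.7 -258.3  133. ]
door_hinge top [199.3 277.2] 0.67 [ 506.  -274.4  133. ]
door_hinge wrist [291.3 341.2] 0.62 [ 505.  -270.9  133. ]
   tri [ 502.5 -270.5  148.2] [np.float64(5.27532497247913), np.float64(4.0014030187314775), np.float64(6.717076437974615)]
handle_grip scene [232.  280.1] 0.84 [ 379.7 -337.5  133. ]
handle_grip wrist [271.1 197.9] 0.92 [ 373.1 -336.1  133. ]
   tri [ 375.4 -337.4  134.3] [np.float64(2.9486994168944367), np.float64(2.948699416894444)]
knob_grip scene [217.7 303.1] 0.66 [ 464.5 -350.7  123. ]
knob_grip top [216.6 312.4] 0.43 [ 471.1 -356.2  123. ]
knob_grip wrist [315.8 268.1] 0.67 [ 465.1 -345.   123. ]
   tri [ 469.6 -351.4  117.3] [np.float64(3.514688618874548), np.float64(5.657316774713304), np.float64(2.9129331313291744)]
[... 347 characters left out ...]
-0. ]
spanner_17 top [221.9 189.1] 0.48 [468.3 -55.3   0. ]
spanner_17 wrist [ 92.2 403.2] 0.87 [464.3 -58.    0. ]
   tri [464.7 -49.4 -13.1] [np.float64(12.994937064567678), np.float64(6.892050804885541), np.float64(6.412572955028364)]
flat_offcut scene [171.5 261.3] 0.79 [677.6 -58.1   0. ]
flat_offcut top [145.7 194.3] 0.77 [668.8 -54.    0. ]
flat_offcut wrist [178.9 516.1] 0.66 [666.5 -47.2   0. ]
   tri [672.4 -52.5  -2.4] [np.float64(8.018637294968823), np.float64(2.804578622903657), np.float64(7.065831682389178)]
[-0.   0.5  0.9 -0. ] 4.4
[ 390.78417071 -227.66739677  298.10810345] [-7.87576301e-01  1.16707595e-01  1.61661510e+00 -2.90468586e-05
  1.40826433e+00 -1.40506992e+00] 4.4
```

View pics/wrist.png

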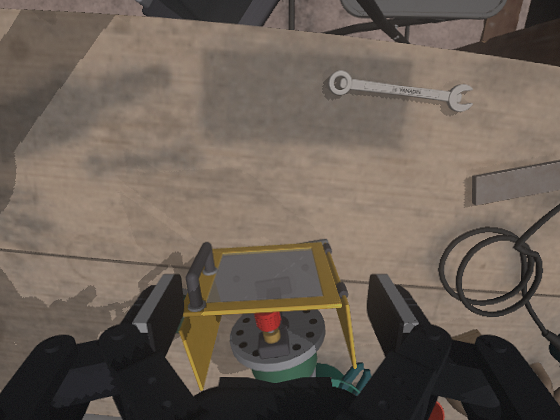

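```bash
cat > f.py <<'E'
from h import *
from scipy.optimize import least_squares
np.set_printoptions(precision=3,suppress=True)
def model(p):
    ox,oy,yaw,a=p;X=np.array([np.cos(yaw),np.sin(yaw),0]);Y=np.array([-X[1],X[0],0]);Z=np.array([0,0,1.]);O=np.array([ox,oy,0])
    Hg=O-93*X+80*Y; L=-Y*np.cos(a)-X*np.sin(a); N=-X*np.cos(a)+Y*np.sin(a)
    P=dict(indexer=O,door_hinge=Hg+133*Z,handle_grip=Hg+146*L+35*N+133*Z,knob_grip=O-69*X+123*Z)
    P.update(bar_top=P["handle_grip"]+23*Z,bar_bot=P["handle_grip"]-59*Z,l1=Hg+159*Z,l2=Hg+160*L+159*Z,l3=Hg+160*L+13*Z,l4=Hg+13*Z)
    for k,y in(("pl",81),("pr",-81)):
        P[k]=O-88*X+y*Y+158*Z
    return P
def pix(c,x):
    q=cv2.projectPoints(np.array([x]),cv2.Rodrigues(np.array(c["R"]))[0],np.array(c["t"],float),np.array(c["intrinsics"]),np.array(c["dist_coeffs"]))[0][0,0];return q[::-1]
if __name__=="__main__":
    ob=[]
    for n,w in(("scene",1),("top",1),("wrist",1)):
        c=capture(n)
        for l in("indexer","door_hinge","handle_grip","knob_grip"):
            m=mark_of(l,c)
            if m and m[0]["confidence"]>.4: ob.append((n,l,c,np.array(m[0]["point"])))
    f=lambda p:np.concatenate([pix(c,model(p)[l])-q for n,l,c,q in ob])
    r=least_squares(f,[512,-395,-.95,.1],x_scale=[10,10,.1,.1],loss="soft_l1")
    print(r.x);[print(n,l,q,pix(c,model(r.x)[l])-q) for n,l,c,q in ob]
    im=cv2.cvtColor(c["img"],cv2.COLOR_RGB2BGR);M=model(r.x);big=cv2.resize(im[200:420,140:400],None,fx=3,fy=3)[:600]
    for k,v in M.items():
        q=(pix(c,v)-[200,140])*3;cv2.circle(big,(int(q[1]),int(q[0])),3,(255,0,255),-1);cv2.putText(big,k,(int(q[1])+4,int(q[0])),0,.4,(255,0,0),1)
    cv2.imwrite("pics/fit.png",big);print(M,sense()["time_s"])
E
python3 f.py
```

```text
[ 513.407 -393.289   -0.798    0.09 ]
scene indexer [244.4 326. ] [ 1.609 -2.325]
scene door_hinge [191.4 289.4] [ 2.834 -2.824]
scene handle_grip [236.3 275.8] [-2.387  1.568]
scene knob_grip [213.7 304.8] [ 2.766 -3.75 ]
top indexer [211.7 322.3] [-2.087  1.764]
top door_hinge [199.5 274.3] [-0.158  1.323]
top handle_grip [261.7 301.8] [-1.867  0.595]
top knob_grip [214.9 306.5] [4.001 0.446]
wrist indexer [303.7 278.2] [-1.297  0.028]
wrist door_hinge [291.3 343.6] [-0.187 -0.839]
wrist handle_grip [270.1 196.1] [-1.017  0.453]
wrist knob_grip [311.7 266.4] [3.08  3.274]
{'indexer': array([ 513.407, -393.289,    0.   ]), 'door_hinge': array([ 505.736, -270.855,  133.   ]), 'handle_grip': array([ 370.385, -335.825,  133.   ]), 'knob_grip': array([ 465.227, -343.896,  123.   ]), 'bar_top': array([ 370.385, -335.825,  156.   ]), 'bar_bot': array([ 370.385, -335.825,   74.   ]), 'l1': array([ 505.736, -270.855,  159.   ]), 'l2': array([ 381.608, -371.811,  159.   ]), 'l3': array([ 381.608, -371.811,   13.   ]), 'l4': array([ 505.736, -270.855,   13.   ]), 'pl': array([ 509.943, -273.736,  158.   ]), 'pr': array([ 393.977, -386.854,  158.   ])} 5.15
```

View pics/fit.png

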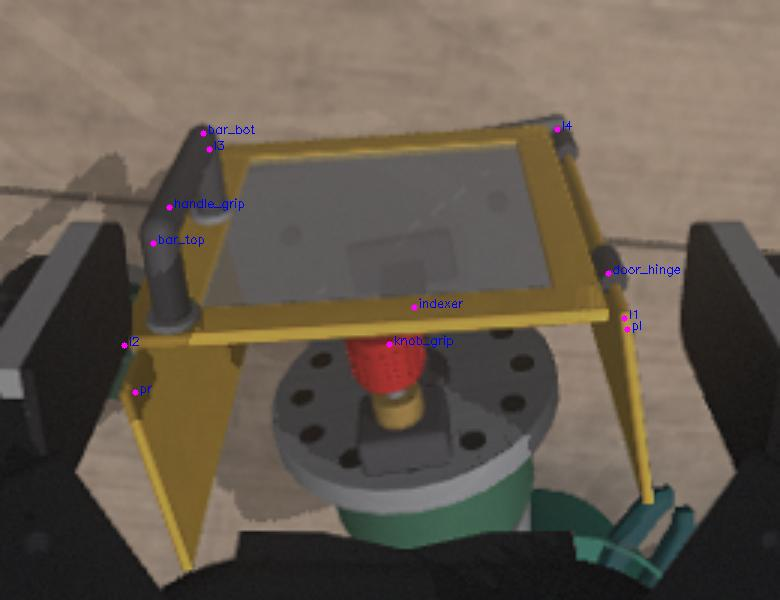

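```bash
python3 -c "
from h import *
rows([(370.5,-335.8,215,39),(370.5,-335.8,131,39)])"
```

```text
[-0.191  -0.1979  0.2078] [-0.    0.   -0.04]
[-0.191  -0.1979  0.4178] [-0.    0.   -0.04]
```

Call:
jog_arm(series="-0.191 -0.198 0.208 0 0 -0.04 0;-0.191 -0.198 0.208 0 0 -0.04 0;-0.191 -0.198 0.208 0 0 -0.04 0;-0.191 -0.198 0.208 0 0 -0.04 0;-0.191 -0.198 0.208 0 0 -0.04 0", grip_force=30)

```text
time_s: 5.78
eef_pos: [371.1, -335.1, 216.1]
ee_rot: [0.001, 0.43, 0.903, -0.0]
force: [0.5, -0.2, 0.1]
grip_width: 0.498
grip_force: 0.0
```

```bash
python3 -c "
from h import *
c=capture('wrist');cv2.imwrite('pics/w2.png',cv2.cvtColor(c['img'],cv2.COLOR_RGB2BGR))
m=mark_of('handle_grip',c);print(m[:1] and (m[0]['point'],m[0]['confidence'],atz(und(c,m[0]['point']),133)))
rows([(370.5,-335.8,131,39)]);print(sense()['eef_pos'],sense()['grip_width'])"
```

```text
([227.7, 277.8], 0.68, array([ 371.67494576, -334.13850171,  133.        ]))
[ 0.     -0.0021  0.2126] [-0.     0.001  0.001]
[ 371.05746108 -335.1529482   216.05892303] 0.4991380941461898
```

View pics/w2.png

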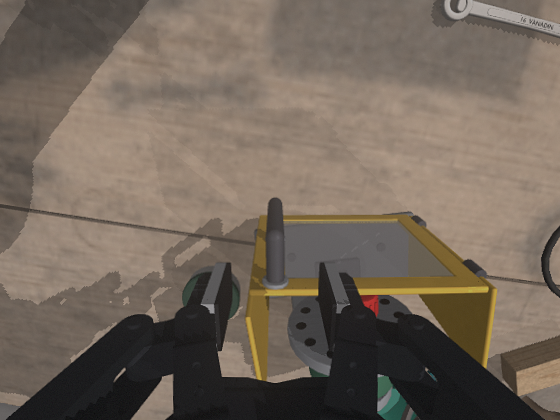

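Call:
jog_arm(series="0 0 0.1 0 0 0 0;0 0 0.213 0 0 0 0;0 0 0.213 0 0 0 0;0 0 0.213 0 0 0 -1;0 0 0.213 0 0 0 -1;0 0 0.213 0 0 0 -1;0 0 0.213 0 0 0 -1;0 0 0.213 0 0 0 -1", grip_force=30)

```text
time_s: 6.88
eef_pos: [371.7, -336.3, 131.9]
ee_rot: [0.002, 0.431, 0.903, -0.001]
force: [4.8, 2.7, 5.1]
grip_width: 0.129
grip_force: 29.9
```

Run:
```python
from h import *
from f import model
s=sense();p=np.array(s["eef_pos"]);print(p,s["grip_width"],s["force"],s["joints"])
H=np.array([505.7,-270.9]);r=p[:2]-H;print(np.hypot(*r))
r*=150.1/np.hypot(*r);H2=p[:2]-r
T=[]
for d in np.arange(.1,1.46,.1):
    c,s_=np.cos(-d),np.sin(-d);v=np.array([[c,-s_],[s_,c]])@r;q=H2+v;T.append((q[0],q[1],p[2],39-np.degrees(d)))
rows(T)
```

```text
[ 371.694 -336.297  131.853] 0.12899614554667596 [4.822 2.689 5.132] [-0.97   0.389  1.726  0.002  1.022 -1.651]
149.11187502922172
[ 0.036  0.01  -0.   ] [0.001 0.003 0.063]
[ 0.071  0.024 -0.   ] [0.001 0.003 0.127]
[ 0.104  0.041 -0.   ] [0.001 0.003 0.191]
[ 0.136  0.062 -0.001] [0.001 0.003 0.254]
[ 0.165  0.085 -0.001] [0.001 0.003 0.318]
[ 0.192  0.111 -0.001] [0.001 0.003 0.382]
[ 0.216  0.14  -0.001] [0.002 0.003 0.445]
[ 0.237  0.171 -0.001] [0.002 0.002 0.509]
[ 0.255  0.204 -0.001] [0.002 0.002 0.573]
[ 0.269  0.239 -0.001] [0.002 0.002 0.636]
[ 0.28   0.275 -0.001] [0.002 0.002 0.7  ]
[ 0.287  0.312 -0.001] [0.002 0.002 0.764]
[ 0.291  0.349 -0.001] [0.002 0.002 0.827]
[ 0.29   0.387 -0.001] [0.003 0.002 0.891]
```

Call:
jog_arm(series="0.036 0.01 0 0 0 0.064 -1;0.071 0.024 0 0 0 0.127 -1;0.104 0.041 0 0 0 0.19 -1;0.136 0.062 0 0 0 0.255 -1;0.165 0.085 0 0 0 0.318 -1;0.192 0.111 0 0 0 0.382 -1;0.192 0.111 0 0 0 0.382 -1")

```text
time_s: 7.75
eef_pos: [357.4, -248.3, 131.8]
ee_rot: [0.002, 0.678, 0.735, -0.0]
force: [-1.6, 0.3, 6.6]
grip_width: 0.132
grip_force: 30.3
```

Run:
```python
from h import *
s=sense();p=np.array(s["eef_pos"]);print(p,s["grip_width"],s["force"],s["wrist_torque"])
R0=rot(s)
H=np.array([505.7,-270.9]);r=p[:2]-H;print(np.hypot(*r))
a0=np.degrees(np.arctan2(*R0.as_matrix()[[1,0],1]));print(a0)
r*=150.1/np.hypot(*r);H2=p[:2]-r
rows([(*(H2+np.array([[np.cos(d),np.sin(d)],[-np.sin(d),np.cos(d)]])@r),p[2],a0-np.degrees(d)) for d in np.arange(.1,.96,.1)])
```

```text
[ 357.35010121 -248.28368166  131.80183273] 0.13159975241031352 [-1.6133248   0.3259226   6.63604199] [ 0.08833581  0.43201953 -0.07611388]
150.06395412569034
4.603641987966929
[ 0.036   0.0104 -0.0001] [0.001 0.002 0.064]
[ 0.0708  0.0244 -0.0002] [0.001 0.002 0.127]
[ 0.1041  0.0418 -0.0003] [0.002 0.002 0.191]
[ 0.1354  0.0624 -0.0003] [0.002 0.002 0.255]
[ 0.1646  0.086  -0.0004] [0.002 0.002 0.318]
[ 0.1912  0.1124 -0.0004] [0.002 0.002 0.382]
[ 0.215   0.1414 -0.0004] [0.002 0.002 0.446]
[ 0.2359  0.1726 -0.0005] [0.002 0.002 0.509]
[ 0.2535  0.2057 -0.0005] [0.002 0.001 0.573]
```

Call:
jog_arm(series="0.036 0.01 0 0 0 0.064 -1;0.071 0.024 0 0 0 0.127 -1;0.104 0.042 0 0 0 0.19 -1;0.135 0.062 0 0 0 0.255 -1;0.165 0.086 0 0 0 0.318 -1;0.191 0.112 0 0 0 0.382 -1;0.215 0.141 0 0 0 0.446 -1;0.236 0.173 0 0 0 0.51 -1;0.245 0.189 0 0 0 0.54 -1;0.245 0.189 0 0 0 0.54 -1;0.245 0.189 0 0 0 0.54 0;0.245 0.189 0 0 0 0.54 0;0.245 0.189 0 0 0 0.54 0;0.245 0.189 -0.15 0 0 0.54 0;0.245 0.189 -0.3 0 0 0.54 0;0.245 0.189 -0.42 0 0 0.54 0;0.245 0.189 -0.42 0 0 0.54 0")

```text
time_s: 9.88
eef_pos: [425.0, -145.0, 300.9]
ee_rot: [0.003, 0.92, 0.391, 0.002]
force: [-0.3, -0.4, -0.0]
grip_width: 0.5
grip_force: 0.0
```

Run:
```python
from h import *
s=sense();print(s["eef_pos"],s["force"],s["joints"])
# view knob: back off toward front of head, tool y along head's y
rows([(415,-270,290,20),(425,-275,300,44)])
```

```text
[ 424.98907653 -145.01244984  300.86618437] [-0.32080225 -0.40905845 -0.01552843] [-5.90782961e-01  1.04042610e-01  1.62373901e+00 -4.18538092e-05
  1.40690266e+00  1.77157841e-01]
[-0.2422  0.1989  0.0282] [ 0.004  0.002 -0.711]
[-0.2337  0.2257  0.0034] [ 0.004  0.003 -0.978]
```

Call:
jog_arm(series="-0.234 0.226 0 0 0 -0.978 0.4;-0.234 0.226 0 0 0 -0.978 0.4;-0.234 0.226 0 0 0 -0.978 0.4;-0.234 0.226 0 0 0 -0.978 0.4;-0.234 0.226 0 0 0 -0.978 0.4;-0.234 0.226 0 0 0 -0.978 0.4;-0.234 0.226 0 0 0 -0.978 0.4;-0.234 0.226 0 0 0 -0.978 0.4;-0.234 0.226 0 0 0 -0.978 0.4;-0.234 0.226 0 0 0 -0.978 0.4;-0.234 0.226 0 0 0 -0.978 0.4")

```text
time_s: 11.25
eef_pos: [424.1, -274.5, 297.1]
ee_rot: [-0.0, 0.391, 0.92, 0.0]
force: [0.3, 0.6, 0.2]
grip_width: 0.699
grip_force: 0.0
```

```bash
sed -i 's/-.95,.1\]/-.8,1.5]/' f.py; python3 f.py;  python3 -c "
from h import *
c=capture('wrist');cv2.imwrite('pics/w3.png',cv2.cvtColor(c['img'],cv2.COLOR_RGB2BGR))
r=regions_of('knob_grip',c);print(r[0]['point'],r[0]['confidence'],atz(und(c,r[0]['point']),133))"
```

```text
[ 514.832 -394.366   -0.781    1.577]
scene indexer [246.6 323.9] [-0.734  0.374]
scene door_hinge [191.7 290.8] [ 2.846 -3.987]
scene handle_grip [192.9 232.8] [-1.091 -1.897]
scene knob_grip [215.9 303.1] [ 0.737 -1.305]
top indexer [210.  322.8] [-0.924  1.702]
wrist indexer [269.7 263.2] [-0.339 -0.022]
wrist door_hinge [249.8 337.9] [-0.273 -0.622]
wrist handle_grip [ 85.6 386.6] [ 4.912 -0.403]
wrist knob_grip [268.7 252.6] [-0.57   4.196]
{'indexer': array([ 514.832, -394.366,    0.   ]), 'door_hinge': array([ 505.06 , -272.081,  133.   ]), 'handle_grip': array([ 426.802, -143.954,  133.   ]), 'knob_grip': array([ 465.811, -345.807,  123.   ]), 'bar_top': array([ 426.802, -143.954,  156.   ]), 'bar_bot': array([ 426.802, -143.954,   74.   ]), 'l1': array([ 505.06 , -272.081,  159.   ]), 'l2': array([ 392.127, -158.74 ,  159.   ]), 'l3': array([ 392.127, -158.74 ,   13.   ]), 'l4': array([ 505.06 , -272.081,   13.   ]), 'pl': array([ 509.316, -274.89 ,  158.   ]), 'pr': array([ 395.308, -389.982,  158.   ])} 12.0
[267.3, 256.6] 0.67 [ 461.70688908 -340.90449002  133.        ]
```

View pics/fit.png

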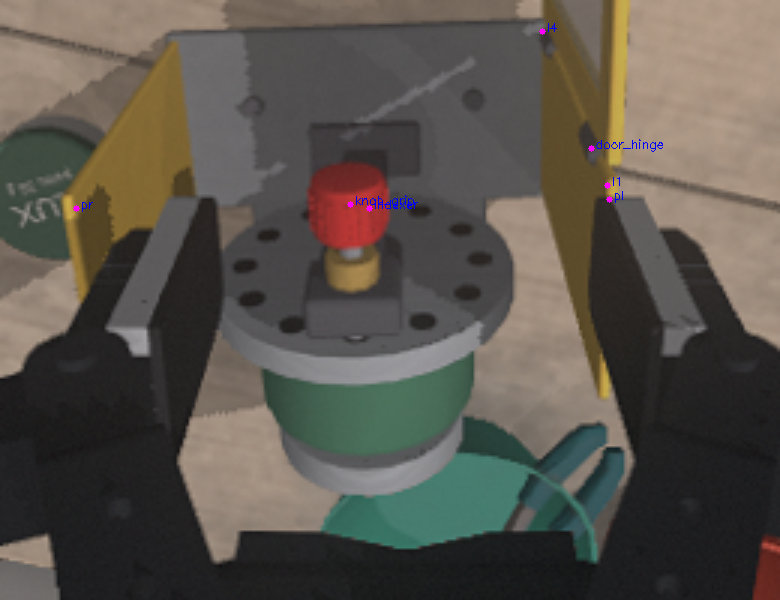

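```bash
python3 -c "
from h import *
rows([(465.5,-345.3,200,45.2),(465.5,-345.3,123,45.2)])"
```

```text
[-0.199  -0.0486  0.2443] [-0.    -0.    -0.013]
[-0.199  -0.0486  0.4368] [-0.    -0.    -0.013]
```

Call:
jog_arm(series="-0.199 -0.049 0.244 0 0 -0.013 0.4;-0.199 -0.049 0.244 0 0 -0.013 0.4;-0.199 -0.049 0.244 0 0 -0.013 0.4;-0.199 -0.049 0.244 0 0 -0.013 0.4;-0.199 -0.049 0.244 0 0 -0.013 0.4", grip_force=60)

```text
time_s: 12.72
eef_pos: [465.6, -345.1, 202.2]
ee_rot: [0.001, 0.381, 0.925, -0.001]
force: [0.0, 0.1, -0.3]
grip_width: 0.701
grip_force: 0.0
```

```bash
python3 -c "
from h import *
c=capture('wrist')
m=mark_of('knob_grip',c)[0];print(m['point'],m['confidence'],atz(und(c,m['point']),123))
b=cv2.cvtColor(c['img'],cv2.COLOR_RGB2BGR);cv2.circle(b,(int(m['point'][1]),int(m['point'][0])),2,(255,0,255),-1);cv2.imwrite('pics/w4.png',b)
rows([(465.5,-345.3,123,45.2)])"
```

```text
[229.3, 271.1] 0.8 [ 462.66197264 -347.05833694  123.        ]
[ 0.0005 -0.0003  0.1971] [-0.     0.002  0.   ]
```

View pics/w4.png

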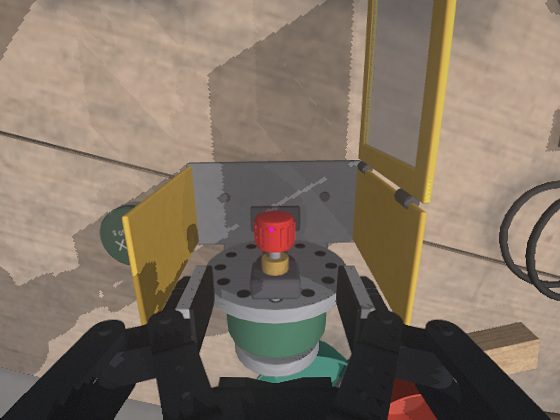

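Call:
jog_arm(series="0 0 0.1 0 0 0 0.4;0 0 0.197 0 0 0 0.4;0 0 0.197 0 0 0 0.4;0 0 0.197 0 0 0 -1;0 0 0.197 0 0 0 -1;0 0 0.197 0 0 0 -1;0 0 0.197 0 0 0 -1;0 0 0.197 0 0 0 -1;0 0 0.197 0 0 0 -1", grip_force=60)

```text
time_s: 13.95
eef_pos: [465.9, -346.1, 123.6]
ee_rot: [0.002, 0.381, 0.925, -0.001]
force: [-1.5, -0.4, 6.6]
grip_width: 0.281
grip_force: 58.5
```

```bash
python3 -c "
from h import *
s=sense();p=np.array(s['eef_pos']);print(p,s['grip_width'],s['force'],s['wrist_torque']);u=np.array([-.71,.704,0])
rows([(*(p+u*k),45.2) for k in (5,10,15,18)])"
```

```text
[ 465.90067894 -346.10313613  123.5852564 ] 0.2812656443739393 [-1.52730022 -0.36507344  6.60213149] [0.0523855  0.3145881  0.12525022]
[ 0.0125 -0.     -0.    ] [-0.     0.002  0.   ]
[ 0.025  -0.     -0.0001] [-0.     0.002  0.   ]
[ 0.0375 -0.     -0.0001] [-0.     0.002  0.   ]
[ 0.045  -0.     -0.0002] [-0.     0.002  0.   ]
```

Call:
jog_arm(series="0.0125 0 0 0 0 0 -1;0.025 0 0 0 0 0 -1;0.0375 0 0 0 0 0 -1;0.0375 0 0 0 0 0 -1;0.0375 0 0 0 0 0 -1")

```text
time_s: 14.58
eef_pos: [456.3, -336.9, 123.6]
ee_rot: [0.004, 0.381, 0.924, -0.002]
force: [6.8, -7.1, 0.5]
grip_width: 0.284
grip_force: 58.8
```

```bash
python3 -c "
from h import *
s=sense();print(s['eef_pos'],(np.array(s['eef_pos'])-[465.9,-346.1,123.6])@[-.71,.704,0],s['force'],s['grip_force'],np.array(s['force'])@[-.71,.704,0])"
```

```text
[ 456.34281598 -336.91442571  123.63944356] 13.25224495455802 [ 6.81794866 -7.13170698  0.52044831] 58.79570960998535 -9.861465257104275
```

Call:
jog_arm(series="0.006 0 0 0 0 0 -1;0.012 0 0 0 0 0 -1;0.012 0 0 0 0 0 -1;0.012 0 0 0 0 0 -1")

```text
time_s: 15.08
eef_pos: [454.2, -334.9, 123.7]
ee_rot: [0.006, 0.381, 0.924, -0.003]
force: [16.1, -14.4, -6.3]
grip_width: 0.285
grip_force: 59.6
```

```bash
python3 -c "
from h import *
s=sense();print(s['eef_pos'],(np.array(s['eef_pos'])-[465.9,-346.1,123.6])@[-.71,.704,0],s['grip_force'],np.array(s['force'])@[-.71,.704,0])"
```

```text
[ 454.2298126  -334.86431672  123.7178841 ] 16.195754087554345 59.55984055995941 -21.58546069148978
```

Call:
jog_arm(series="0 0 0 0 0 0 -1;0 0 0 0 0 0 -1;0 0 0 0 0 0 -1;0 0 0 0 0 0 -1;0 0 0 0 0 0 -1;0 0 0 0 0 0 -1")

```text
time_s: 15.82
eef_pos: [454.2, -334.9, 123.7]
ee_rot: [0.006, 0.381, 0.924, -0.003]
force: [15.2, -14.9, -5.5]
grip_width: 0.287
grip_force: 59.6
```

```bash
python3 -c "
from h import *
s=sense();print(np.array(s['force'])@[-.71,.704,0],s['grip_force'])
c=capture('wrist');cv2.imwrite('pics/w5.png',cv2.cvtColor(c['img'],cv2.COLOR_RGB2BGR))"
```

```text
-21.264466321070543 59.56267297267914
```

View pics/w5.png

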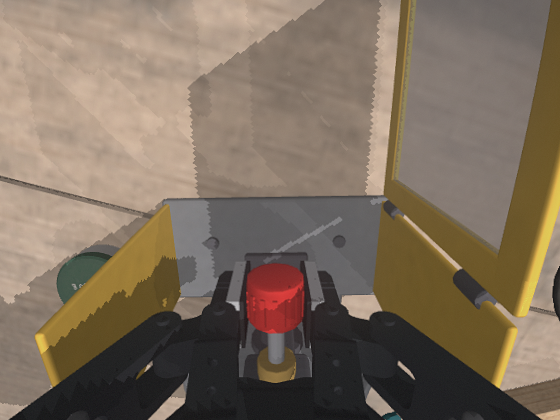

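The picture shows the knob at (275, 300) held between the pads. Its stem is drawn well out of the bush at (278, 355). The door stands open on the right. The pull force is steady at about 21 N, above the spring's 11 N, so the plunger is against its stop.

```bash
python3 -c "
from rig import *
print(finish_job())"
```

```text
the job is handed in; nothing more can be done
None
```

I handed the job in with the door swung open by its handle to about 1.57 rad (90 degrees) and the gripper holding the plunger against its stop, about 16 mm out; no verdict came back, and I did not re-measure the tin, spanner and offcut at the end.

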